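# Lock the office stamp away behind a slam latch

## Robot

A 6-joint arm with a two-finger parallel gripper is mounted at the origin on a cart in front of the work surface, level with it; the furniture and walls round the work are solid. World frame = base frame: x ahead of the robot, y to its left, z up, the work surface at z = 0. Lengths are in m, angles in degrees, forces in N, time in s.
With the tool pointing down it reaches from about 0.4 to 0.825 m from the base axis. Payload 7 kg.
Tool frame: the origin (TCP) lies midway between the tips of the shut fingers; the grasp point (between the pads) lies r.tcp_to_grasp behind it (r.tcp_to_grasp is the distance from the TCP to the grasp point, in m); x points along the fingers, y is the direction in which the jaws open and shut, and the axes are right-handed (so a half turn about x gives the same grasp; the last joint's range is limited). The gripper opens to 88 mm and grips with 3 to 60 N. Pads are 19 mm wide; open, the fingers measure 130 mm over their backs; the gripper's body (78 mm by 193 mm) begins 47 mm behind the grasp point.
Start: joints at [-59.124, 20.546, 0.682, 0, -70.136, -16.507], TCP at [0.167, -0.654, 0.227] pointing down, gripper open.
Joint ranges: [-176.03, 176.03], [-82.01, 121.73], [-58.28, 71.71], [-173.87, 95.51], [-174.79, -0.11], [-173.66, 173.66]. Speed limits (degrees/s): [136.94, 136.94, 172.46, 180, 180, 180].

## Interface

Orientations are given as [roll, pitch, yaw] about the fixed x, y, z axes, in that order (R = Rz(yaw) Ry(pitch) Rx(roll)).
In Python, from plant import r gives the robot as it stands.
- The arm moves only by the tool carry_out, never from a script. Its argument "moves" is a list of rows, each a list of 7 numbers: the shift along the world's x, y, z in mm, then the turn, a rotation vector about the world's x, y, z in rad, then the opening in per cent of the stroke, from 0 (shut) to 100 (fully open). In form: [[x, y, z, wx, wy, wz, claw], ...]. A call has 1 to 5 rows; each row is the pose to reach, as a shift and turn from the pose commanded when the call began; what a row does not reach only later rows make up. A row lasts 1/10 s, in which the tool goes at most 50 mm and 8.59 degrees, less where a joint would pass 70% of its speed; a pose out of reach is approached as far as the arm can. A call with a gripper value outside its range is refused whole. The fingers move at their own pace and stop on an object; "squeeze" is the grip in N (left out, the last holds). Time passes only in rows, so rows that repeat a pose let the fingers close. It gives the time, the measured TCP pose, the force and the opening at its end, in the units of the state.
- r.get_state(): the state, without advancing time (a new reading comes with each control period).
- r.capture(name): name is "scene" or "top" or "wrist"; returns the picture (420x560x3 uint8, blue, green, red); there is no depth.
- r.camera_params(name): a dict with "K" (3x3 intrinsics, pixels), "D" ([k1, k2, p1, p2, k3] as OpenCV has them; the pictures are not rectified), "rvec" (rotation vector, rad) and "tvec" (3), from world to camera coordinates, as OpenCV has them. Camera axes: x right, y down, z forward; pixel columns grow to the right and rows downward; lengths in m; the calibration is good to about 2 mm. A picture is of the moment at which its call begins: read the wrist's pose just before it. camera_params takes no time and is no camera call; for the wrist camera it gives the pose at the moment of the call.
- r.close_job(): hands the job in, once; it reports no verdict.
The state is a dict: "time_s": time; "joints": joint angles; "qd": joint speeds; "joint_torque": joint torques, N m; "tcp_pos": TCP position; "eef_rot": TCP orientation; "contact_force": force on the tool from outside, world axes, zero at the start; "moment": the same for the moment, N m; "gripper_width": finger opening in m.
Only numpy, scipy, OpenCV 4.12 (cv2) and the standard library are available. Lean on these libraries where they do the work, as an engineer would, in place of code of your own. Each camera call takes 0.05 s, during which the arm holds its last target. There are 200 camera calls.

## Task

Put the rubber stamp away in the grey security cabinet: stand it upright in the pulled-out tray in front of the ink pad, push the tray fully home, then swing the door shut and press it until the spring latch snaps in and keeps it shut by itself. Press gently and feel for the snap, since how far the door must go differs from one cabinet to the next; do not slam or force it, and do not knock the other things on the desk about.

Things in the scene. Friction and masses are not known exactly. Their poses are not given: they have to be found in the camera images.
- stamp_center (a point): Loose office stamp standing on its rubber: wooden base 22 (x) x 48 (y) x 18 high, above it a black turned knob on the same axis, 24 across, top at 65. This point is its centre, 32.5 above its underside; y lies along the base, z is up. Take the knob from above, about 50 above the underside.
- cabinet: Grey steel cabinet, fixed, open front: carcass 160 deep (x) x 220 wide (y), top at 100. Origin on the desk under its centre; front looks to its -x, +y is left seen from the robot. Roof and walls 4 thick, front edges at x = -80. A steel strike bracket inside the right wall (y -99, lip at x -87 to -96) is set anywhere over 9 in depth; its setting is not measured.
- tray (a joint): Pull-out tray on runners, m: 0 = fully home (end stop), grows as it comes out of the front (cabinet -x), to 0.115. About 1.5 N of friction. The door cannot shut while the tray is out.
- tray_spot (a point): Middle of the free front half of the tray, on its floor, 24 above the desk; axes as the cabinet's. Free area 66 (x) x 140 (y); behind it a blue ink pad 17 high, fixed. The tray's front panel is 150 wide, outer face 38.5 in front (-x) of this point, top 46 above it; side walls 20 high. Home, the panel's face is 5.5 in front of the carcass: push it with fingertips from above.
- door_hinge (a point): On the door's upright hinge axis at its left edge, 54 above the desk: 88 in front of and 112 left of the cabinet's centre. Axes turn with the door: it runs 225 along -y, its outer face lies at x = -4. The door reaches from 3 to 105 above the desk.
- door (a joint): Door angle, rad: 0 = the furthest it can ever shut, grows as it opens toward the robot; 1.57 = straight out of the front. Swings freely. Latched it rests between about 0.01 and 0.06, depending on the strike's setting (its 22 deep rim hides the gap); not latched, a white sprung pin beside the strike pushes it out past 0.075.
- door_edge (a point): On the outer face at the door's free edge, 54 above the desk, 225 from the hinge. Press 160 to 200 from the hinge: the sloped sprung tongue rides over the strike (rising to 7 to 12 N), the force drops as it snaps in, then climbs 5 to 8 N per mm on a rubber stop. Over 16 N would bend the door. A lock plate 19 across, 4 proud, is 36 from this edge at mid-height.
- stapler: Bystander: dark stapler, 145 long, loose.
- calculator: Bystander: calculator 118 x 68 x 13, loose.
- notebook: Bystander: blue notebook 148 x 109 x 14, loose.
- usb_stick: Bystander: memory stick 54 long, loose.
Not all that is in view belongs to the job. What is shaped like the part that bears stamp_center but orange or turquoise is not meant.

How it is judged (in metres and radians):
On the way, in this order (a step that is already met when the one before it is completed fails the run):
1. the stamp stands upright in the front half of the tray, let go (x of stamp_center in the frame of tray_spot between -0.034 and 0.034 m and y of stamp_center in the frame of tray_spot between -0.07 and 0.07 m and z of stamp_center in the frame of tray_spot between 0.027 and 0.037 m and angle between stamp_center's own z axis and vertical below 0.15 rad and contact force between stamp and the fingers below 0.1 N), for 0.2 s.
2. the tray is fully home (value of joint tray below 0.004 m), for 0.2 s.
At the end, for the whole second after the job is handed in: The door stays latched by itself (angle under 0.067 rad), the tray is home within 5 mm, and the stamp stands upright (within 0.15 rad) on the floor of the tray's front half (value of joint door below 0.067 rad and value of joint tray below 0.005 m and x of stamp_center in the frame of tray_spot between -0.034 and 0.034 m and y of stamp_center in the frame of tray_spot between -0.07 and 0.07 m and z of stamp_center in the frame of tray_spot between 0.027 and 0.037 m and angle between stamp_center's own z axis and vertical below 0.15 rad); the robot touches nothing.
It fails at once if the door was pressed with more than 16 N while being shut (last 0.2 rad) (value of joint door below 0.2 rad and (contact force between door and the fingers above 16 N or contact force between door and the arm above 16 N)).
It fails at once if the door was slammed (faster than 1.5 rad/s over the last 0.2 rad) (value of joint door below 0.2 rad and velocity of joint door below -1.5 rad/s).
It fails at once if a bystander was knocked about (moved more than 30 mm) (distance of any of stapler, calculator, notebook, usb_stick from where it was at the start of the episode above 0.03 m).
It also fails if it takes over 72 s, if anything falls off the work surface, if the arm or the gripper's body presses on something with over 40 N, if the wrist force passes 120 N, or if a joint passes its speed limit or range.

## Working session

There is one attempt and no reset: what is moved stays moved. The work goes in short steps, Python scripts to look and compute and a tool call to move; the robot and the scene stay as the last step left them, time stands still between calls to the robot, and variables do not carry over. Pictures are saved under pics/ and viewed, about 8 in all and at most 12, crops included, and the job is handed in when it is done.

Besides the shell and the picture viewer there is one more tool, called after "Request:" as name(argument=value, ...) on one line, values as JSON. carry_out: Moves the arm, as the interface text tells. Its arguments: {"type":"object","properties":{"moves":{"type":"array"},"squeeze":{"type":"number"}},"required":["moves"]}

```bash
mkdir -p pics; ls; python3 - <<'E'
from plant import r
import cv2
print(r.get_state(), r.tcp_to_grasp)
for n in("scene","top"):
    cv2.imwrite(f"pics/{n}0.png",r.capture(n)); print(n,r.camera_params(n))
E
```

```text
pics
{'time_s': 0.0, 'joints': array([-5.91239104e+01,  2.05911851e+01,  6.34821923e-01, -2.01738716e-02,
       -7.01367237e+01, -1.65057228e+01]), 'qd': array([ 0.02217466,  0.03111263,  0.01519684,  0.02505977, -0.06143379,
        0.00920811]), 'joint_torque': array([ 1.90600549e-03, -5.82723534e+01,  2.93068510e+01,  6.99744433e+00,
        7.15629256e-03, -2.54959814e-04]), 'tcp_pos': array([ 0.16736822, -0.65341871,  0.22563331]), 'eef_rot': array([ 94.99181802,  89.90500025, 109.35531479]), 'contact_force': array([ 0.37514507, -0.25493158, -0.393641  ]), 'moment': array([-0.01599063, -0.00309569,  0.02989179]), 'gripper_width': 0.08753134139332626} 0.0188
scene {'K': array([[500.27016324,   0.        , 279.3096082 ],
       [  0.        , 500.27016324, 216.31966083],
       [  0.        ,   0.        ,   1.        ]]), 'D': array([-0.16792891,  0.        ,  0.        ,  0.        ,  0.        ]), 'rvec': array([ 2.075008  , -1.15225724,  0.53126469]), 'tvec': array([-0.31288025,  0.32670142,  1.38619335])}
top {'K': array([[510.85441372,   0.        , 281.42783498],
       [  0.        , 510.85441372, 205.81222375],
       [  0.        ,   0.        ,   1.        ]]), 'D': array([-0.11612801,  0.        ,  0.        ,  0.        ,  0.        ]), 'rvec': array([ 1.64339358, -2.07494154,  0.68047655]), 'tvec': array([0.05291895, 0.45480849, 1.67105206])}
```

View pics/scene0.png

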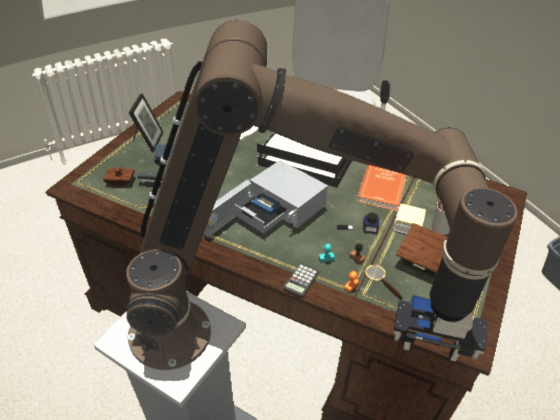

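View pics/top0.png

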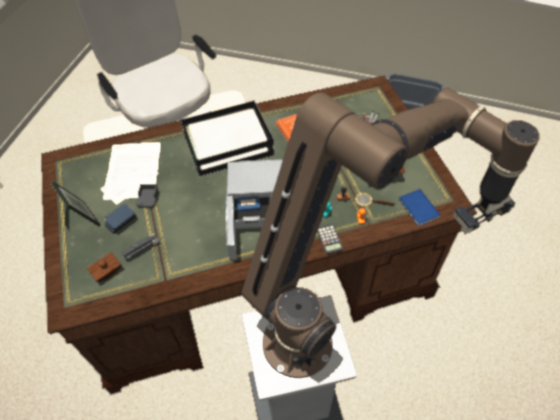

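The scene picture shows the cabinet near (285,195) with its tray out and door open toward (220,205). The stamp with the black knob is near (358,253), the turquoise one at (327,253) and the orange one at (352,280). I'll enlarge both views.

```bash
python3 - <<'E'
import cv2,numpy as np
a=cv2.imread("pics/scene0.png")[155:305,200:400]; b=cv2.imread("pics/top0.png")[145:265,215:375]
cv2.imwrite("pics/c1.png",cv2.resize(a,None,fx=4,fy=4,interpolation=cv2.INTER_CUBIC))
cv2.imwrite("pics/c2.png",cv2.resize(b,None,fx=5,fy=5,interpolation=cv2.INTER_CUBIC))
E
```

```text
(no output)
```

View pics/c1.png

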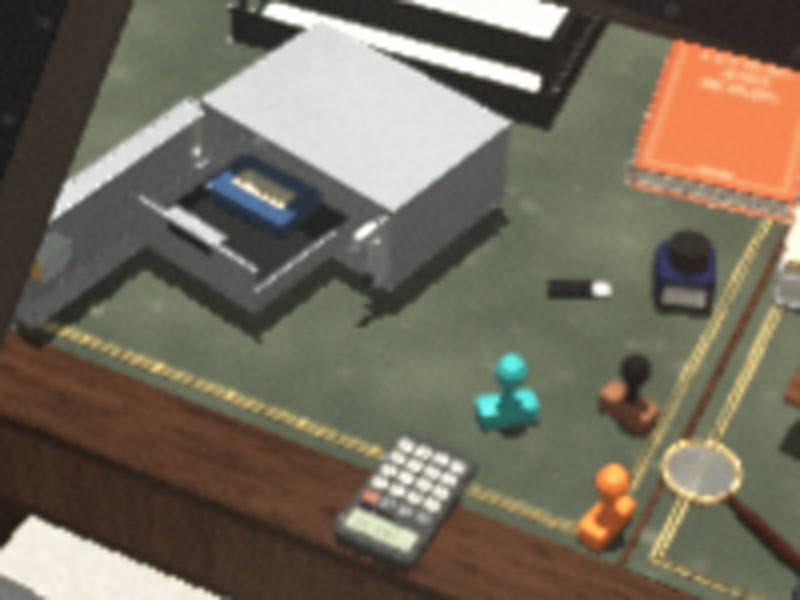

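View pics/c2.png

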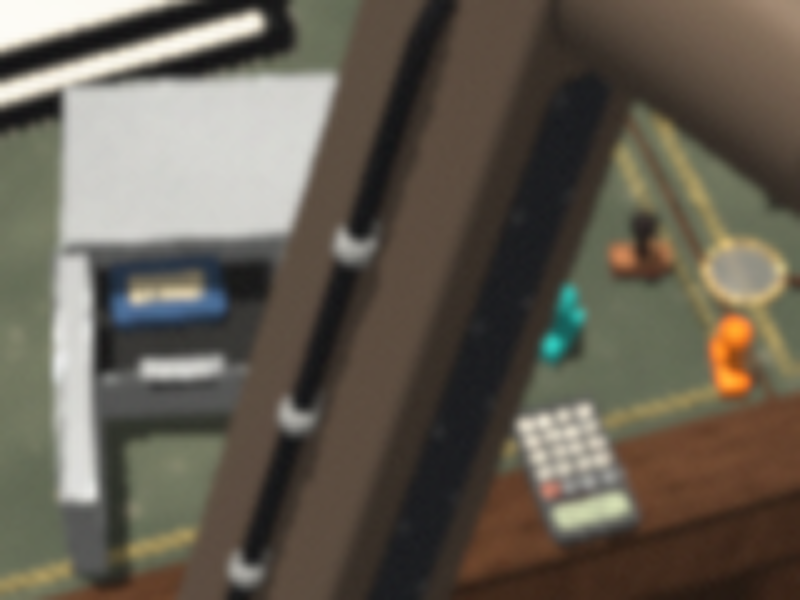

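The crops show these crop pixels:
- **Scene:** roof corners at (205,100), (318,25), (508,125) and (392,210). Tray panel top runs from (140,197) to (255,270). Stamp knob top is at (636,360), and its base runs from (603,395) to (655,420).
- **Top:** the door's top edge runs from (75,250) to (80,500), and the stamp base is at (642,258).

```bash
cat > h.py <<'E'
from plant import r
import cv2,numpy as np
def px2w(n,uv,z,cp=None):
    c=cp or r.camera_params(n); R=cv2.Rodrigues(c["rvec"])[0]; t=c["tvec"]
    p=cv2.undistortPoints(np.array(uv,float).reshape(-1,1,2),c["K"],c["D"]).reshape(-1,2)
    d=np.c_[p,np.ones(len(p))]@R; o=-R.T@t
    return o+d*((z-o[2])/d[:,2])[:,None]
def w2px(n,P,cp=None):
    c=cp or r.camera_params(n)
    return cv2.projectPoints(np.array(P,float).reshape(-1,3),c["rvec"],c["tvec"],c["K"],c["D"])[0].reshape(-1,2)
E
python3 - <<'E'
from h import *
np.set_printoptions(precision=4,suppress=True)
S=lambda l,z:px2w("scene",[(200+x/4-.4,155+y/4-.4) for x,y in l],z)
T=lambda l,z:px2w("top",[(215+x/5-.4,145+y/5-.4) for x,y in l],z)
print("roof",S([(205,100),(318,25),(508,125),(392,210)],.1))
print("roof top",T([(65,248),(65,90)],.1))
print("panel",S([(140,197),(255,270)],.07), T([(105,380)],.07))
print("door S",S([(198,100),(60,195),(62,215)],.105)); print("door T",T([(65,250),(95,250),(62,500),(98,500)],.105))
print("stamp S",S([(636,358)],.065),S([(603,392),(655,410),(622,380)],.018),S([(636,433),(601,402)],0))
print("stamp T",T([(645,215)],.065),T([(642,252)],.018),T([(612,250),(672,260)],.018))
print("others",S([(510,360),(612,470)],.06),S([(580,288),(410,500)],.01))
E
```

```text
roof [[ 0.5958  0.1159  0.1   ]
 [ 0.7435  0.0908  0.1   ]
 [ 0.7086 -0.1229  0.1   ]
 [ 0.558  -0.0937  0.1   ]]
roof top [[0.5948 0.1245 0.1   ]
 [0.7528 0.0987 0.1   ]]
panel [[ 0.4875  0.1101  0.07  ]
 [ 0.464  -0.0208  0.07  ]] [[0.4887 0.1148 0.07  ]]
door S [[0.5873 0.1174 0.105 ]
 [0.422  0.1425 0.105 ]
 [0.4031 0.1262 0.105 ]]
door T [[0.5888 0.1249 0.105 ]
 [0.5835 0.1029 0.105 ]
 [0.369  0.1633 0.105 ]
 [0.3632 0.1387 0.105 ]]
stamp S [[ 0.5446 -0.3251  0.065 ]] [[ 0.5405 -0.3042  0.018 ]
 [ 0.5449 -0.3484  0.018 ]
 [ 0.561  -0.3116  0.018 ]] [[ 0.5303 -0.341   0.    ]
 [ 0.5461 -0.3021  0.    ]]
stamp T [[ 0.5489 -0.321   0.065 ]] [[ 0.5489 -0.3226  0.018 ]] [[ 0.5564 -0.3     0.018 ]
 [ 0.5356 -0.3433  0.018 ]]
others [[ 0.4938 -0.2398  0.06  ]
 [ 0.4326 -0.3579  0.06  ]] [[ 0.6483 -0.232   0.01  ]
 [ 0.365  -0.2253  0.01  ]]
```

```bash
cat >> h.py <<'E'
from scipy.spatial.transform import Rotation as Ro
def tool(): return Ro.from_euler("xyz",r.get_state()["eef_rot"],degrees=True).as_matrix()
E
python3 - <<'E'
from h import *
M=tool(); print(M.round(3)); print("jaw angle",np.degrees(np.arctan2(M[1,1],M[0,1])))
c=r.camera_params("wrist"); R=cv2.Rodrigues(c["rvec"])[0]; print(-R.T@c["tvec"], R.round(2), c["K"])
E
```

```text
[[-0.001 -0.248  0.969]
 [ 0.001  0.969  0.248]
 [-1.     0.001 -0.   ]]
jaw angle 104.36331946117019
[ 0.10340849 -0.67081183  0.38348554] [[-0.25  0.97  0.  ]
 [ 0.94  0.24  0.25]
 [ 0.24  0.06 -0.97]] [[336.68707919   0.         274.62782381]
 [  0.         336.68707919 209.18866251]
 [  0.           0.           1.        ]]
```

Request:
carry_out(moves=[[36,32,0,0,0,-0.069,100],[72,64,0,0,0,-0.138,100],[108,96,0,0,0,-0.207,100],[144,128,0,0,0,-0.276,100],[180,160,0,0,0,-0.345,100]])

```text
time_s: 0.6
tcp_pos: [0.3485, -0.4923, 0.2263]
eef_rot: [135.3, 90.0, 129.7]
contact_force: [0.1, -0.7, 0.2]
gripper_width: 0.0878
```

Request:
carry_out(moves=[[36,32,0,0,0,-0.069,100],[72,64,0,0,0,-0.138,100],[108,96,0,0,0,-0.207,100],[144,128,0,0,0,-0.276,100],[180,160,0,0,0,-0.345,100]])

```text
time_s: 1.1
tcp_pos: [0.5286, -0.3321, 0.2264]
eef_rot: [169.4, 90.0, 144.0]
contact_force: [0.9, -0.8, -0.5]
gripper_width: 0.0874
```

Request:
carry_out(moves=[[15,10,-10,0,0,0,100],[20,10,-20,0,0,0,100],[20,10,-20,0,0,0,100]])

```text
time_s: 1.4
tcp_pos: [0.5467, -0.3233, 0.204]
eef_rot: [-176.1, 89.8, 158.8]
contact_force: [0.4, 0.0, -1.0]
gripper_width: 0.0874
```

```bash
python3 - <<'E'
from h import *
import json
c=r.camera_params("wrist"); im=r.capture("wrist"); cv2.imwrite("pics/w1.png",im)
json.dump({k:np.array(v).tolist() for k,v in c.items()},open("w1.json","w"))
s=r.get_state(); print(s["tcp_pos"],s["eef_rot"],s["time_s"])
print(w2px("wrist",[[.547,-.323,.065],[.547,-.323,.0]],c))
E
```

```text
[ 0.54641626 -0.32407942  0.20513579] [-170.76704536   89.8340388   164.07456071] 1.45
[[275.15249669 198.24297228]
 [275.09280938 185.39440693]]
```

View pics/w1.png

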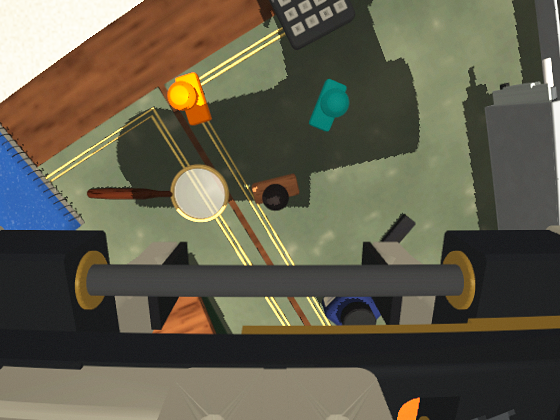

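The wrist picture shows the stamp's knob top at (276,196), against a predicted (275,198). The base's far edge runs from (252,188) to (297,175).

```bash
python3 - <<'E'
from h import *
import json
c={k:np.array(v) for k,v in json.load(open("w1.json")).items()}
print(px2w("wrist",[(276,196)],.065,c))
P=px2w("wrist",[(251,188),(297,175),(299,192),(258,208)],.018,c); print(P, P.mean(0)); d=P[1]-P[0]; d2=P[2]-P[3]
for e in(d,d2):print(np.degrees(np.arctan2(e[1],e[0])))
M=tool();print("jaw",np.degrees(np.arctan2(M[1,1],M[0,1])))
E
```

```text
[[ 0.54544784 -0.32143181  0.065     ]]
[[ 0.53592792 -0.34545997  0.018     ]
 [ 0.5437488  -0.29662266  0.018     ]
 [ 0.56089797 -0.30202697  0.018     ]
 [ 0.55829851 -0.34817394  0.018     ]] [ 0.5497183  -0.32307088  0.018     ]
80.90181439003915
86.77593160256113
jaw 64.84164414100847
```

Request:
carry_out(moves=[[0,1,-35,0,0,0.1,100],[0,1,-70,0,0,0.2,100],[0,1,-105,0,0,0.3,100],[0,1,-140,0,0,0.3,100],[0,1,-155,0,0,0.3,100]])

```text
time_s: 1.95
tcp_pos: [0.5444, -0.3236, 0.0486]
eef_rot: [168.5, 89.8, 160.4]
contact_force: [-0.8, -0.3, -1.0]
gripper_width: 0.0877
```

Request:
carry_out(moves=[[0,0,-12,0,0,0,100],[0,0,-18,0,0,0,100],[0,0,-18,0,0,0,100]])

```text
time_s: 2.25
tcp_pos: [0.5471, -0.3235, 0.0336]
eef_rot: [-167.0, 90.0, -175.0]
contact_force: [0.3, 0.8, 0.5]
gripper_width: 0.0873
```

Request:
carry_out(moves=[[0,0,0,0,0,0,20],[0,0,0,0,0,0,15],[0,0,0,0,0,0,15],[0,0,0,0,0,0,15],[0,0,0,0,0,0,15]], squeeze=12)

```text
time_s: 2.75
tcp_pos: [0.5476, -0.3228, 0.0339]
eef_rot: [-4.6, 90.0, -12.5]
contact_force: [0.4, 0.0, -0.9]
gripper_width: 0.053
```

Request:
carry_out(moves=[[0,0,-2,0,0,0,10],[0,0,-2,0,0,0,10],[0,0,-2,0,0,0,10],[0,0,-2,0,0,0,10],[0,0,-2,0,0,0,10]])

```text
time_s: 3.25
tcp_pos: [0.5474, -0.3228, 0.0315]
eef_rot: [171.6, 90.0, 163.7]
contact_force: [-0.2, 0.7, -0.4]
gripper_width: 0.0231
```

Request:
carry_out(moves=[[0,0,0,0,0,0,10],[0,0,0,0,0,0,10],[0,0,0,0,0,0,10]])

```text
time_s: 3.55
tcp_pos: [0.5474, -0.3228, 0.0315]
eef_rot: [162.9, 90.0, 154.9]
contact_force: [0.0, 0.1, -0.6]
gripper_width: 0.0229
```

Request:
carry_out(moves=[[0,0,40,0,0,0,10],[0,0,80,0,0,0,10],[0,0,130,0,0,0,10],[-6,45,130,0,0,0,10],[-12,90,130,0,0,0,10]])

```text
time_s: 4.05
tcp_pos: [0.5361, -0.2328, 0.1632]
eef_rot: [4.2, 89.8, -3.9]
contact_force: [0.9, 2.0, -0.9]
gripper_width: 0.0231
```

Request:
carry_out(moves=[[-6,48,0,0,0,0,10],[-11,96,0,0,0,0,10],[-17,145,0,0,0,0,10],[-23,193,0,0,0,-0.03,10],[-27,230,0,0,0,-0.03,10]])

```text
time_s: 4.55
tcp_pos: [0.5078, -0.0006, 0.1619]
eef_rot: [44.9, 90.0, 35.2]
contact_force: [1.0, -0.4, 0.1]
gripper_width: 0.0229
```

Request:
carry_out(moves=[[-1,17,0,0,0,0,10],[-1,17,0,0,0,0,10],[-1,17,0,0,0,0,10]])

```text
time_s: 4.85
tcp_pos: [0.5074, 0.0143, 0.1616]
eef_rot: [-18.6, 90.0, -28.2]
contact_force: [0.1, -0.1, -0.7]
gripper_width: 0.0235
```

```bash
python3 - <<'E'
from h import *
import json
s=r.get_state(); M=tool();print(s["tcp_pos"],s["gripper_width"],"jaw",np.degrees(np.arctan2(M[1,1],M[0,1])))
c=r.camera_params("wrist"); im=r.capture("wrist"); cv2.imwrite("pics/w2.png",im)
json.dump({k:np.array(v).tolist() for k,v in c.items()},open("w2.json","w"))
E
```

```text
[0.50739265 0.01429226 0.1616349 ] 0.02353577778952293 jaw 80.37444081094985
```

View pics/w2.png

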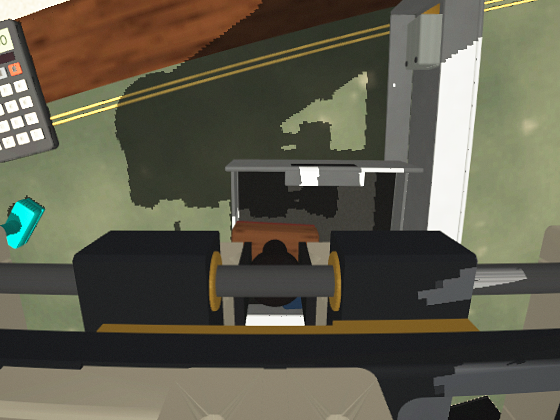

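The wrist picture shows the panel's top outer edge running from (227,162) to (423,164), its inner edge at row 171, and the side walls at columns 234 and 405. The stamp is held straight, with its base at (235–318, 222–240).

```bash
python3 - <<'E'
from h import *
import json
c={k:np.array(v) for k,v in json.load(open("w2.json")).items()}
P=px2w("wrist",[(227,162),(423,163)],.070,c); print(P); d=P[1]-P[0]; print(np.linalg.norm(d),np.degrees(np.arctan2(d[1],d[0])))
d/=np.linalg.norm(d); n=np.array([d[1],-d[0],0]); print("spot",P.mean(0)+.0385*n)
print("door inner rim/outer top",px2w("wrist",[(392,15),(483,10),(438,238),(465,238)],.105,c))
E
```

```text
[[ 0.46450454 -0.01450564  0.07      ]
 [ 0.48919482  0.12962796  0.07      ]]
0.14623305082171725 80.27950264993102
spot [0.51479694 0.05106074 0.07      ]
door inner rim/outer top [[0.392431   0.10320873 0.105     ]
 [0.39698047 0.1582364  0.105     ]
 [0.53557674 0.12238838 0.105     ]
 [0.53886801 0.14124629 0.105     ]]
```

Request:
carry_out(moves=[[7,32,0,0,0,0,10],[7,32,-30,0,0,0,10],[7,32,-65,0,0,0,10],[7,32,-90,0,0,0,10],[7,32,-100,0,0,0,10]])

```text
time_s: 5.4
tcp_pos: [0.5131, 0.0444, 0.0591]
eef_rot: [-147.7, 89.8, -157.5]
contact_force: [-0.5, -0.2, 0.1]
gripper_width: 0.0233
```

Request:
carry_out(moves=[[0,0,0,0,0,0,10],[0,0,-2,0,0,0,10],[0,0,-4,0,0,0,10],[0,0,-5,0,0,0,10]])

```text
time_s: 5.8
tcp_pos: [0.5151, 0.0463, 0.0575]
eef_rot: [33.8, 89.9, 24.1]
contact_force: [-0.1, 0.2, -0.7]
gripper_width: 0.0231
```

Request:
carry_out(moves=[[0,0,-1,0,0,0,10],[0,0,-2,0,0,0,10],[0,0,-2,0,0,0,10]])

```text
time_s: 6.1
tcp_pos: [0.515, 0.0462, 0.0553]
eef_rot: [12.9, 89.9, 3.2]
contact_force: [-1.5, -1.2, 3.6]
gripper_width: 0.0235
```

Contact with the floor at 3.6 N, so I'll release now.

Request:
carry_out(moves=[[0,0,0,0,0,0,35],[0,0,0,0,0,0,45],[0,0,0,0,0,0,50],[0,0,0,0,0,0,50],[0,0,0,0,0,0,50]])

```text
time_s: 6.6
tcp_pos: [0.5144, 0.0461, 0.0545]
eef_rot: [-150.9, 90.0, -160.6]
contact_force: [-0.2, -0.2, 0.3]
gripper_width: 0.0436
```

Request:
carry_out(moves=[[0,0,15,0,0,0,50],[0,0,40,0,0,0,50],[0,0,80,0,0,0,50],[-20,0,110,0,0,0,50],[-65,0,110,0,0,0,20]])

```text
time_s: 7.1
tcp_pos: [0.4533, 0.0475, 0.1682]
eef_rot: [25.8, 89.6, 16.1]
contact_force: [-2.0, 1.0, 0.4]
gripper_width: 0.04
```

```bash
python3 - <<'E'
from h import *
im=r.capture("scene")[155:265,200:350]; im2=r.capture("wrist")
print(r.get_state()["tcp_pos"])
a=cv2.resize(im,(560,411),interpolation=cv2.INTER_CUBIC)
cv2.imwrite("pics/p3.png",cv2.resize(np.vstack([a,im2]),None,fx=.72,fy=.72))
E
```

```text
[0.44537504 0.04532156 0.16505594]
```

View pics/p3.png

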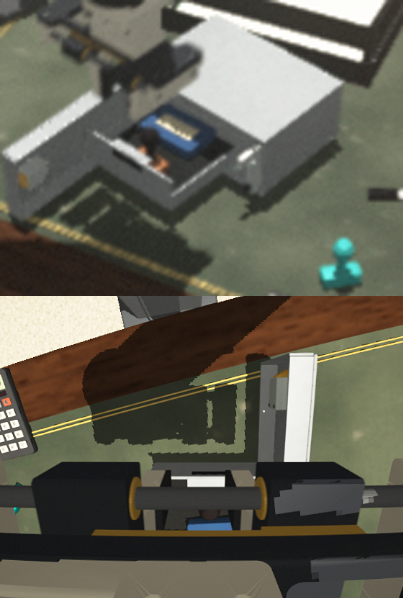

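The stamp stands upright between the panel and the ink pad (scene part, about (150,145)). Next I'll shut the fingers and come down in front of the panel.

Request:
carry_out(moves=[[0,8,-20,0,0,0,0],[0,8,-50,0,0,0,0],[0,8,-80,0,0,0,0],[0,8,-100,0,0,0,0],[0,8,-108,0,0,0,0]])

```text
time_s: 7.7
tcp_pos: [0.4483, 0.0535, 0.0547]
eef_rot: [-142.4, 89.8, -152.1]
contact_force: [0.1, 0.4, 0.3]
gripper_width: 0.0006
```

Request:
carry_out(moves=[[5,-1,0,0,0,0,0],[10,-2,0,0,0,0,0],[15,-3,0,0,0,0,0],[20,-3,0,0,0,0,0],[25,-4,0,0,0,0,0]])

```text
time_s: 8.2
tcp_pos: [0.475, 0.0501, 0.0571]
eef_rot: [51.4, 90.0, 41.7]
contact_force: [-0.7, 0.1, 2.2]
gripper_width: 0.0002
```

Request:
carry_out(moves=[[7,-1,0,0,0,0,0],[14,-2,0,0,0,0,0],[21,-4,0,0,0,0,0],[28,-5,0,0,0,0,0],[35,-6,0,0,0,0,0]])

```text
time_s: 8.7
tcp_pos: [0.51, 0.0439, 0.0565]
eef_rot: [-134.3, 90.0, -144.0]
contact_force: [-2.6, -0.3, 1.6]
gripper_width: 0.0004
```

Request:
carry_out(moves=[[7,-1,0,0,0,0,0],[14,-2,0,0,0,0,0],[21,-4,0,0,0,0,0],[28,-5,0,0,0,0,0],[35,-6,0,0,0,0,0]])

```text
time_s: 9.2
tcp_pos: [0.5449, 0.0379, 0.0564]
eef_rot: [-143.3, 90.0, -153.0]
contact_force: [-2.9, -1.3, 0.0]
gripper_width: 0.0006
```

Request:
carry_out(moves=[[4,-1,0,0,0,0,0],[8,-1,0,0,0,0,0],[11,-2,0,0,0,0,0],[13,-2,0,0,0,0,0],[15,-3,0,0,0,0,0]])

```text
time_s: 9.7
tcp_pos: [0.5597, 0.0354, 0.0566]
eef_rot: [52.4, 90.0, 42.7]
contact_force: [-1.8, 1.9, -0.7]
gripper_width: 0.0003
```

Request:
carry_out(moves=[[1,0,0,0,0,0,0],[2,0,0,0,0,0,0],[3,0,0,0,0,0,0]])

```text
time_s: 10.0
tcp_pos: [0.5624, 0.035, 0.0566]
eef_rot: [-124.8, 90.0, -134.5]
contact_force: [-2.4, -1.0, -0.4]
gripper_width: 0.0002
```

Request:
carry_out(moves=[[1,0,0,0,0,0,0],[2,0,0,0,0,0,0],[3,0,0,0,0,0,0]])

```text
time_s: 10.3
tcp_pos: [0.5655, 0.0351, 0.0566]
eef_rot: [-131.9, 90.0, -141.6]
contact_force: [-1.5, -0.8, -0.1]
gripper_width: 0.0006
```

Request:
carry_out(moves=[[1,0,0,0,0,0,0],[1,0,0,0,0,0,0]])

```text
time_s: 10.5
tcp_pos: [0.5658, 0.035, 0.0565]
eef_rot: [-161.4, 89.9, -171.1]
contact_force: [-5.4, -0.3, 2.6]
gripper_width: 0.0005
```

Request:
carry_out(moves=[[0.6,0,0,0,0,0,0],[0.6,0,0,0,0,0,0],[0.6,0,0,0,0,0,0]])

```text
time_s: 10.8
tcp_pos: [0.5659, 0.035, 0.0565]
eef_rot: [-163.1, 89.9, -172.8]
contact_force: [-6.5, -0.5, 4.4]
gripper_width: 0.0004
```

```bash
python3 - <<'E'
import numpy as np
a=np.radians(-9.8);X=np.array([np.cos(a),np.sin(a)]);Y=np.array([-X[1],X[0]])
H=np.array([.6515,-.0025])-.088*X+.112*Y; print("H",H)
for d in list(range(90,20,-8))+[20,15,12,9,6,4,3,2,1,0]:
    f=np.radians(d);u=-np.sin(f)*X-np.cos(f)*Y;n=-np.cos(f)*X+np.sin(f)*Y
    h=.0095*np.cos(f)+.021*np.sin(f)
    P=H+.168*u+(.004+h)*n; print(d,(P*1000).round(1),np.hypot(*P).round(3))
E
```

```text
H [0.58384757 0.12284412]
90 [422.6 176.1] 0.458
82 [416.8 154.2] 0.444
74 [413.9 131.3] 0.434
66 [414.3 107.9] 0.428
58 [418.2  84.2] 0.427
50 [425.5  61. ] 0.43
42 [436.3  38.7] 0.438
34 [450.5  17.9] 0.451
26 [467.9  -0.7] 0.468
20 [482.9 -12.9] 0.483
15 [496.5 -21.9] 0.497
12 [505.1 -26.6] 0.506
9 [513.9 -30.8] 0.515
6 [523.1 -34.5] 0.524
4 [529.3 -36.7] 0.531
3 [532.4 -37.7] 0.534
2 [535.6 -38.7] 0.537
1 [538.7 -39.6] 0.54
0 [541.9 -40.4] 0.543
```

Request:
carry_out(moves=[[-15,2,0,0,0,0,0],[-35,6,15,0,0,0,0],[-50,10,60,0,0,0,0],[-75,30,105,0,0,0,0],[-100,70,115,0,0,0,0]])

```text
time_s: 11.3
tcp_pos: [0.4704, 0.1042, 0.1754]
eef_rot: [34.4, 89.5, 24.6]
contact_force: [1.4, 2.3, 0.5]
gripper_width: 0.0003
```

Request:
carry_out(moves=[[-10,45,0,0,0,0,0],[-30,85,0,0,0,0,0],[-38,100,-30,0,0,0,0],[-38,100,-60,0,0,0,0],[-38,100,-80,0,0,0,0]])

```text
time_s: 11.8
tcp_pos: [0.43, 0.2048, 0.09]
eef_rot: [62.2, 89.9, 52.6]
contact_force: [0.6, -0.3, -0.3]
gripper_width: 0.0004
```

Request:
carry_out(moves=[[0,0,-20,0,0,0,0],[0,0,-40,0,0,0,0],[-4,-12,-40,0,0,0,0],[-6,-24,-40,0,0,0,0],[-9,-35,-40,0,0,0,0]])

```text
time_s: 12.3
tcp_pos: [0.4216, 0.1681, 0.0519]
eef_rot: [50.5, 89.9, 40.8]
contact_force: [0.4, 1.1, 0.5]
gripper_width: 0.0003
```

Request:
carry_out(moves=[[-3,-10,0,0,0,0,0],[-4,-20,0,0,0,0,0],[-5,-31,0,0,0,0,0],[-6,-42,0,0,0,0,0],[-7,-53,0,0,0,0,0]])

```text
time_s: 12.8
tcp_pos: [0.4141, 0.1146, 0.0511]
eef_rot: [50.8, 90.0, 41.1]
contact_force: [0.6, 0.2, 0.4]
gripper_width: 0.0003
```

Request:
carry_out(moves=[[1,-11,0,0,0,0,0],[2,-22,0,0,0,0,0],[4,-33,0,0,0,0,0],[7,-44,0,0,0,0,0],[11,-55,0,0,0,0,0]])

```text
time_s: 13.3
tcp_pos: [0.4254, 0.0596, 0.051]
eef_rot: [-138.7, 90.0, -148.4]
contact_force: [0.0, 0.7, 0.1]
gripper_width: 0.0003
```

Request:
carry_out(moves=[[4,-9,0,0,0,0,0],[8,-18,0,0,0,0,0],[13,-27,0,0,0,0,0],[19,-36,0,0,0,0,0],[25,-44,0,0,0,0,0]])

```text
time_s: 13.8
tcp_pos: [0.4507, 0.0158, 0.051]
eef_rot: [-136.2, 90.0, -145.9]
contact_force: [-0.0, 0.4, -1.2]
gripper_width: 0.0003
```

Request:
carry_out(moves=[[5,-6,0,0,0,0,0],[10,-12,0,0,0,0,0],[15,-17,0,0,0,0,0],[21,-22,0,0,0,0,0],[27,-27,0,0,0,0,0]])

```text
time_s: 14.3
tcp_pos: [0.4777, -0.0108, 0.051]
eef_rot: [9.4, 90.0, -0.3]
contact_force: [-0.6, -0.0, 0.2]
gripper_width: 0.0005
```

```bash
python3 - <<'E'
from h import *
im=r.capture("scene")[155:265,180:340]; im2=r.capture("wrist")
a=cv2.resize(im,(560,385),interpolation=cv2.INTER_CUBIC)
cv2.imwrite("pics/p4.png",cv2.resize(np.vstack([a,im2]),None,fx=.74,fy=.74))
E
```

```text
(no output)
```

View pics/p4.png

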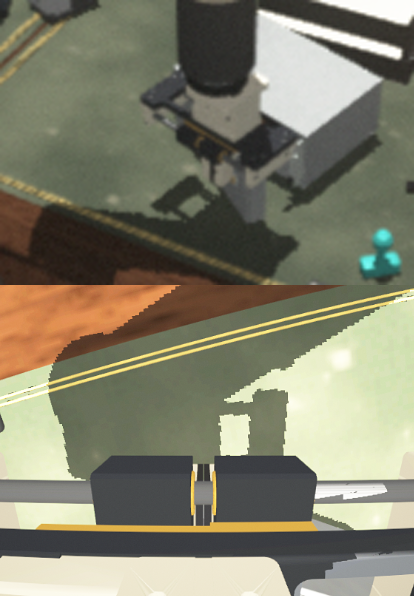

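The door has swung with the fingers and its free edge shows at about (250,205). I'll go on slowly.

Request:
carry_out(moves=[[4,-3,0,0,0,0,0],[8,-6,0,0,0,0,0],[12,-9,0,0,0,0,0],[16,-11,0,0,0,0,0],[20,-13,0,0,0,0,0]])

```text
time_s: 14.9
tcp_pos: [0.4975, -0.0237, 0.051]
eef_rot: [-147.5, 90.0, -157.2]
contact_force: [-0.5, -0.8, -0.5]
gripper_width: 0.0006
```

Request:
carry_out(moves=[[3,-2,0,0,0,0,0],[6,-3,0,0,0,0,0],[9,-5,0,0,0,0,0],[12,-6,0,0,0,0,0],[14,-7,0,0,0,0,0]])

```text
time_s: 15.4
tcp_pos: [0.5115, -0.0306, 0.051]
eef_rot: [23.7, 90.0, 14.0]
contact_force: [0.8, -0.5, -0.5]
gripper_width: 0.0005
```

Request:
carry_out(moves=[[2,-1,0,0,0,0,0],[4,-2,0,0,0,0,0],[6,-2,0,0,0,0,0],[7,-3,0,0,0,0,0],[7,-3,0,0,0,0,0]])

```text
time_s: 15.9
tcp_pos: [0.5183, -0.0336, 0.051]
eef_rot: [11.2, 90.0, 1.5]
contact_force: [-0.1, 0.2, -0.5]
gripper_width: 0.0008
```

Request:
carry_out(moves=[[1,-0.3,0,0,0,0,0],[2,-0.6,0,0,0,0,0],[3,-1,0,0,0,0,0],[3,-1,0,0,0,0,0]])

```text
time_s: 16.3
tcp_pos: [0.521, -0.0345, 0.0509]
eef_rot: [-177.1, 90.0, 173.2]
contact_force: [-0.7, 0.9, 0.1]
gripper_width: 0.0004
```

Request:
carry_out(moves=[[0.7,-0.2,0,0,0,0,0],[1.4,-0.4,0,0,0,0,0],[2,-0.6,0,0,0,0,0],[2,-0.6,0,0,0,0,0]])

```text
time_s: 16.7
tcp_pos: [0.5228, -0.0351, 0.0509]
eef_rot: [-173.2, 90.0, 177.1]
contact_force: [-3.2, 2.4, 1.7]
gripper_width: 0.0004
```

Request:
carry_out(moves=[[0.7,-0.2,0,0,0,0,0],[1.4,-0.4,0,0,0,0,0],[2,-0.6,0,0,0,0,0],[2,-0.6,0,0,0,0,0]])

```text
time_s: 17.1
tcp_pos: [0.5249, -0.0358, 0.0509]
eef_rot: [-162.2, 90.0, -171.9]
contact_force: [-4.1, 2.2, 2.5]
gripper_width: 0.0005
```

Request:
carry_out(moves=[[0.5,-0.1,0,0,0,0,0],[1,-0.2,0,0,0,0,0],[1,-0.2,0,0,0,0,0]])

```text
time_s: 17.4
tcp_pos: [0.5258, -0.036, 0.0509]
eef_rot: [-157.1, 90.0, -166.8]
contact_force: [-4.8, 2.3, 2.6]
gripper_width: 0.0007
```

Request:
carry_out(moves=[[0.5,-0.1,0,0,0,0,0],[1,-0.2,0,0,0,0,0],[1,-0.2,0,0,0,0,0]])

```text
time_s: 17.7
tcp_pos: [0.5267, -0.0363, 0.0509]
eef_rot: [-156.7, 89.9, -166.4]
contact_force: [-4.8, 1.6, 2.9]
gripper_width: 0.0002
```

Request:
carry_out(moves=[[0.5,-0.1,0,0,0,0,0],[1,-0.2,0,0,0,0,0],[1,-0.2,0,0,0,0,0]])

```text
time_s: 18.0
tcp_pos: [0.5275, -0.0365, 0.0509]
eef_rot: [-157.1, 89.9, -166.8]
contact_force: [-6.1, 1.7, 3.8]
gripper_width: 0.0007
```

Request:
carry_out(moves=[[0.4,-0.1,0,0,0,0,0],[0.7,-0.2,0,0,0,0,0],[0.7,-0.2,0,0,0,0,0]])

```text
time_s: 18.3
tcp_pos: [0.5281, -0.0367, 0.0509]
eef_rot: [-158.4, 89.9, -168.1]
contact_force: [-5.5, 2.2, 4.0]
gripper_width: 0.0005
```

Request:
carry_out(moves=[[0.4,-0.1,0,0,0,0,0],[0.7,-0.2,0,0,0,0,0],[0.7,-0.2,0,0,0,0,0]])

```text
time_s: 18.6
tcp_pos: [0.5287, -0.0369, 0.0509]
eef_rot: [-159.6, 89.9, -169.4]
contact_force: [-6.0, 2.5, 4.5]
gripper_width: 0.0006
```

Request:
carry_out(moves=[[0.4,-0.1,0,0,0,0,0],[0.7,-0.2,0,0,0,0,0],[0.7,-0.2,0,0,0,0,0]])

```text
time_s: 18.9
tcp_pos: [0.5294, -0.0371, 0.0509]
eef_rot: [-160.6, 89.9, -170.3]
contact_force: [-6.1, 2.4, 4.8]
gripper_width: 0.0007
```

Request:
carry_out(moves=[[0.4,-0.1,0,0,0,0,0],[0.7,-0.2,0,0,0,0,0],[0.7,-0.2,0,0,0,0,0]])

```text
time_s: 19.2
tcp_pos: [0.53, -0.0373, 0.0509]
eef_rot: [-160.9, 89.9, -170.6]
contact_force: [-6.2, 3.0, 4.1]
gripper_width: 0.0008
```

Request:
carry_out(moves=[[0.4,-0.1,0,0,0,0,0],[0.7,-0.2,0,0,0,0,0],[0.7,-0.2,0,0,0,0,0]])

```text
time_s: 19.5
tcp_pos: [0.5307, -0.0375, 0.0509]
eef_rot: [-163.5, 89.9, -173.3]
contact_force: [-6.5, 2.3, 4.0]
gripper_width: 0.0002
```

Request:
carry_out(moves=[[0.4,-0.1,0,0,0,0,0],[0.7,-0.2,0,0,0,0,0],[0.7,-0.2,0,0,0,0,0]])

```text
time_s: 19.8
tcp_pos: [0.5317, -0.0377, 0.0509]
eef_rot: [-154.8, 89.9, -164.5]
contact_force: [-4.8, 1.8, 3.7]
gripper_width: 0.0003
```

Request:
carry_out(moves=[[0.2,-0.1,0,0,0,0,0],[0.4,-0.1,0,0,0,0,0],[0.4,-0.1,0,0,0,0,0]])

```text
time_s: 20.1
tcp_pos: [0.5327, -0.0379, 0.051]
eef_rot: [-100.5, 90.0, -110.2]
contact_force: [-3.3, -0.9, 0.9]
gripper_width: 0.0004
```

Request:
carry_out(moves=[[0.2,-0.1,0,0,0,0,0],[0.4,-0.1,0,0,0,0,0],[0.4,-0.1,0,0,0,0,0]])

```text
time_s: 20.4
tcp_pos: [0.5338, -0.0376, 0.0511]
eef_rot: [16.4, 89.9, 6.7]
contact_force: [-1.2, -1.1, -0.1]
gripper_width: 0.0008
```

Request:
carry_out(moves=[[0.2,-0.1,0,0,0,0,0],[0.4,-0.1,0,0,0,0,0],[0.4,-0.1,0,0,0,0,0]])

```text
time_s: 20.7
tcp_pos: [0.5338, -0.0377, 0.0511]
eef_rot: [25.9, 90.0, 16.3]
contact_force: [-1.4, 0.1, 0.0]
gripper_width: 0.0008
```

Request:
carry_out(moves=[[0.2,-0.1,0,0,0,0,0],[0.4,-0.1,0,0,0,0,0],[0.4,-0.1,0,0,0,0,0]])

```text
time_s: 21.0
tcp_pos: [0.5339, -0.0378, 0.0511]
eef_rot: [105.7, 90.0, 96.0]
contact_force: [-2.0, 2.2, 0.9]
gripper_width: 0.0005
```

Request:
carry_out(moves=[[0.2,-0.1,0,0,0,0,0],[0.4,-0.1,0,0,0,0,0],[0.4,-0.1,0,0,0,0,0]])

```text
time_s: 21.3
tcp_pos: [0.534, -0.0378, 0.051]
eef_rot: [169.2, 90.0, 159.5]
contact_force: [-3.7, 4.0, 3.6]
gripper_width: 0.0006
```

Request:
carry_out(moves=[[0.2,-0.1,0,0,0,0,0],[0.4,-0.1,0,0,0,0,0],[0.4,-0.1,0,0,0,0,0]])

```text
time_s: 21.6
tcp_pos: [0.5341, -0.0379, 0.051]
eef_rot: [179.5, 89.9, 169.8]
contact_force: [-5.5, 4.0, 3.2]
gripper_width: 0.0004
```

Request:
carry_out(moves=[[0.2,-0.1,0,0,0,0,0],[0.4,-0.1,0,0,0,0,0],[0.4,-0.1,0,0,0,0,0]])

```text
time_s: 21.9
tcp_pos: [0.5342, -0.038, 0.0509]
eef_rot: [-178.6, 89.9, 171.7]
contact_force: [-5.4, 5.5, 4.9]
gripper_width: 0.0003
```

Request:
carry_out(moves=[[-1,0.3,0,0,0,0,0],[-2.5,0.5,0,0,0,0,0],[-4,0.7,0,0,0,0,0],[-5,0.9,0,0,0,0,0],[-5,0.9,0,0,0,0,0]])

```text
time_s: 22.4
tcp_pos: [0.5302, -0.0374, 0.0511]
eef_rot: [2.5, 90.0, -7.2]
contact_force: [0.8, -0.4, -0.1]
gripper_width: 0.0004
```

Request:
carry_out(moves=[[-10,2,0,0,0,0,0],[-30,5,0,0,0,0,0],[-50,9,30,0,0,0,0],[-60,10,70,0,0,0,0],[-60,10,110,0,0,0,0]])

```text
time_s: 22.9
tcp_pos: [0.4676, -0.0275, 0.1618]
eef_rot: [-161.6, 89.9, -171.3]
contact_force: [0.7, 0.7, 0.4]
gripper_width: 0.0007
```

Request:
carry_out(moves=[[0,-40,20,0,0,0,0],[0,-80,40,0,0,0,0],[0,-125,50,0,0,0,0],[0,-170,50,0,0,0,0],[0,-200,50,0,0,0,0]])

```text
time_s: 23.4
tcp_pos: [0.4695, -0.2293, 0.2114]
eef_rot: [3.9, 89.9, -5.8]
contact_force: [1.2, 0.8, 0.2]
gripper_width: 0.0007
```

```bash
python3 - <<'E'
from h import *
im=r.capture("scene")[155:265,200:350]; im2=r.capture("top")[130:260,200:340]; print(r.get_state()["time_s"])
cv2.imwrite("pics/p5.png",np.hstack([cv2.resize(im,(409,300),interpolation=cv2.INTER_CUBIC),cv2.resize(im2,(323,300),interpolation=cv2.INTER_CUBIC)]))
a=np.radians(-9.8);X=np.array([np.cos(a),np.sin(a)]);Y=np.array([-X[1],X[0]])
H=np.array([.6515,-.0025])-.088*X+.112*Y
E
```

```text
23.5
```

View pics/p5.png

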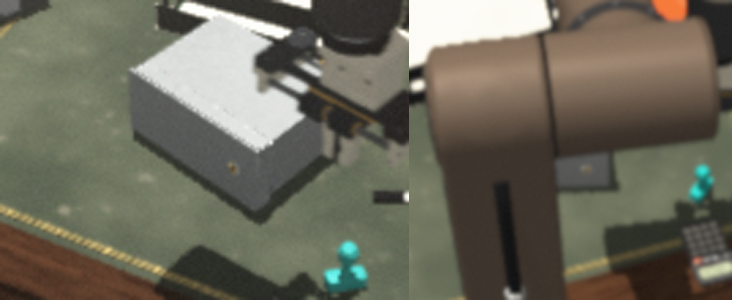

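The picture shows the door flush, with its top edge running from (131,72) to (265,150) in the left panel, and the gripper clear of it. As a last check I'll compute the door angle from these pixels and see whether it moves over time.

Request:
carry_out(moves=[[0,-20,0,0,0,0,0],[0,-60,10,0,0,0,0],[0,-100,20,0,0,0,0],[0,-100,20,0,0,0,0],[0,-100,20,0,0,0,0]])

```text
time_s: 24.0
tcp_pos: [0.4696, -0.3273, 0.2306]
eef_rot: [139.2, 90.0, 129.4]
contact_force: [-0.3, 0.5, -0.6]
gripper_width: 0.0002
```

```bash
python3 - <<'E'
from h import *
im=r.capture("scene"); cv2.imwrite("pics/p6.png",cv2.resize(im[155:265,200:350],(750,550),interpolation=cv2.INTER_CUBIC))
P=px2w("scene",[(200+131/2.727,155+72/2.727),(200+265/2.727,155+150/2.727)],.105); print(P)
a=np.radians(-9.8);X=np.array([np.cos(a),np.sin(a)]);Y=np.array([-X[1],X[0]]);H=np.array([.6515,-.0025])-.088*X+.112*Y
for ang in(0,.03,.06,.09):
    u=-np.sin(ang)*X-np.cos(ang)*Y;n=-np.cos(ang)*X+np.sin(ang)*Y
    Q=np.array([np.r_[H+.004*n+s*u,.105] for s in(0,.225)]); print(ang,((w2px("scene",Q)-[200,155])*5).round(1).tolist())
E
```

```text
[[ 0.57697704  0.11481494  0.105     ]
 [ 0.53986821 -0.10233078  0.105     ]]
0 [[232.2, 125.6], [481.7, 271.2]]
0.03 [[232.0, 125.5], [474.8, 276.2]]
0.06 [[231.9, 125.4], [467.6, 281.0]]
0.09 [[231.8, 125.3], [460.1, 285.7]]
```

View pics/p6.png

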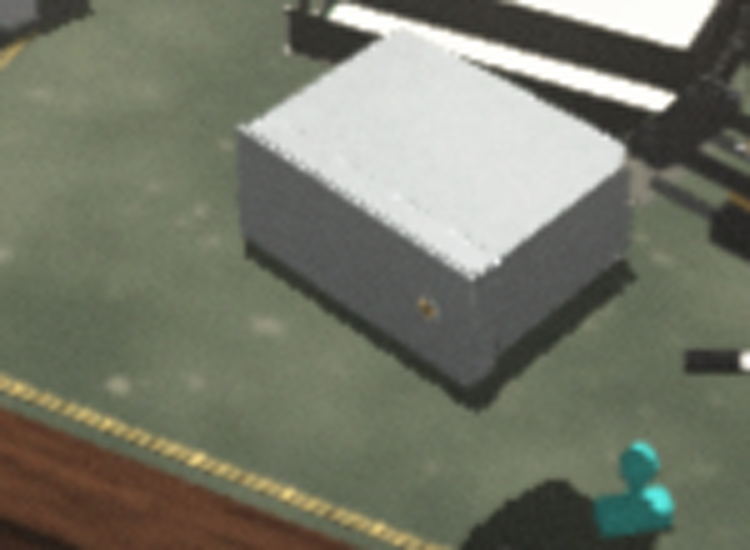

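```bash
python3 -c "
from plant import r
print(r.close_job(), r.get_state()['time_s'])"
```

```text
the job is handed in; nothing more can be done
the job is handed in; nothing more can be done
```

I put the stamp in the front half of the tray, pushed the tray home, shut the door until the latch snapped, and handed the job in at about 24 s of the 72 s allowed. The hand-in gives no verdict.

- **Stamp:** a picture taken after I let go showed it standing upright between the panel and the ink pad. I could not see it once the tray was in.
- **Tray:** I pushed it until it stopped moving and the force rose to about 8 N, so it was against the end stop. I did not check it again behind the shut door.
- **Door:** the highest readings between moves were about 8 N before the snap and 9 N on the rubber stop. The force fell to about 1.5 N at the snap, then climbed with almost no further movement. When I backed off 4 mm nothing pushed back on the fingers, and about 1.5 s later the door was still shut.
- **Door angle:** the last picture gives about 0.04 to 0.05 rad. The hinge corner was about 1 px from where I predicted it, so this figure alone is not certain. The force readings also point to it being latched.
- **Other things on the desk:** the fingers stayed well clear of them and I saw no unplanned contact. I did not measure their final positions.

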